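# Clamp a blank in the marking nest by its recessed thumbwheel

## Robot

A 6-joint arm with a two-finger parallel gripper is mounted at the origin on a cart in front of the work surface, level with it; the furniture and walls round the work are solid. World frame = base frame: x ahead of the robot, y to its left, z up, the work surface at z = 0. Lengths are in mm, angles in rad, forces in N, time in s.
With the tool pointing down it reaches from about 350 to 875 mm from the base axis. Payload 4.2 kg.
Tool frame: the origin (TCP) lies midway between the tips of the shut fingers; the grasp point (between the pads) lies 19 mm behind it (arm.hold_point_z is the distance from the TCP to the grasp point, in mm); z points along the fingers, y is the line along which they close (so a half turn about z gives the same grasp; the last joint's range is limited). The gripper opens to 85 mm and grips with 20 to 120 N. Pads are 22 mm wide; open, the fingers measure 114 mm over their backs; the gripper's body (76 mm by 85 mm) begins 54 mm behind the grasp point. The pads swing forward as they close: fully open they stand 13 mm farther back than shut.
Start: joints at [1.422, 0.385, 0.008, 0, -1.194, -0.259], TCP at [247.836, 573.739, 231.312] pointing down, gripper open.
Joint ranges: [-3.14, 3.14], [-1.21, 2.06], [-1.07, 1.41], [-3.16, 2.05], [-2.99, -0.16], [-3.1, 3.1]. Speed limits (rad/s): [2.79, 2.79, 3.14, 3.14, 3.14, 3.14].

## Interface

Orientations are given as a unit quaternion [x, y, z, w].
In Python, from bench import arm, vision gives the robot as it stands. The module is installed in compiled form; this text tells all that it offers.
- The arm moves only by the tool servo_tool, never from a script. Its argument "plan" is a list of rows, each a list of 7 numbers: the shift along the world's x, y, z each as a share of 300 mm, from -1 to 1, then the turn, a rotation vector about the world's x, y, z each as a share of 2 rad, from -1 to 1, then the opening, from 0 (shut) to 1 (fully open). A call has 1 to 20 rows; each row shifts and turns the commanded pose from where the row before left it; what a row does not reach is not made up. A row lasts 1/8 s, in which the tool goes at most 62.5 mm and 10.7 degrees, less where a joint would pass 70% of its speed; a pose out of reach is approached as far as the arm can. A call with a number of a shift or a turn outside -1 to 1 is refused whole. A call with a gripper value outside its range is refused whole. The fingers move at their own pace and stop on an object; the grip force is fixed at half the most. Time passes only in rows, so rows that do not move let the fingers close. It gives the time, the measured TCP pose, the force, the opening and the grip force at its end, in the units of the state.
- arm.read_state(): the state, without advancing time (a new reading comes with each control period).
- vision.get_image(name): name is "scene" or "top" or "wrist"; returns a dict with "image" (480x640x3 uint8, red, green, blue), "z_map" (480x640 float32, mm along the optical axis (not along the pixel's ray), 0 where there is no reading), "K" (3x3 intrinsics, pixels), "D" ([k1, k2, p1, p2, k3] as OpenCV has them; the pictures are not rectified), "world_to_cam" (4x4, takes a point from world to camera coordinates); the wrist camera has in their place "mount" (4x4, takes a point from camera to tool coordinates, whose origin is the TCP and whose axes are the flange's). Camera axes: x right, y down, z forward; pixel columns grow to the right and rows downward; lengths in mm; the calibration is good to about 2 mm. A picture is of the moment at which its call begins: read the wrist's pose just before it.
- arm.job_done(): hands the job in; it is judged then, once.
The state is a dict: "clock": time; "joints": joint angles; "joint_vel": joint speeds; "joint_efforts": joint torques, N m; "position": TCP position; "ee_rot": TCP orientation; "contact_force": force on the tool from outside, world axes, zero at the start; "wrist_torque": the same for the moment, N m; "gripper_width": finger opening in mm; "grasp_force": force on a finger pad.
Only numpy, scipy, OpenCV 4.12 (cv2) and the standard library are available. Lean on these libraries where they do the work, as an engineer would, in place of code of your own. Each camera call takes 0.05 s, during which the arm holds its last target. There are 200 camera calls.

## Task

Stand the plain aluminium puck in the marking nest, between the dark sliding jaw and the V stop, and let go of it. Then lay closed fingertips on the small exposed rim of the recessed black thumbwheel and roll it towards the V stop, stroke after stroke, until the jaw has pushed the puck fully home in the V and bears firmly on it, and leave it so. Press on the rim only as hard as turning it takes (about 8 N, never over 20 N), do not push the jaw itself, and leave the brass bush and the gear where they are.

Things in the scene. Friction and masses are not known exactly. Their poses are not given: they have to be found in the camera images.
- alu_puck: plain grey aluminium disc, 36 mm in diameter, 22 mm high, stands upright on the desk among the other parts; origin at the centre of its underside, z up
- brass_bush: yellow brass stepped bush, 31 mm across, 29 mm high, to be left alone; origin at the centre of its underside
- gear: grey steel gear, 49 mm across, 18 mm high, to be left alone; origin at the centre of its underside
- nest: marking nest fixed to the desk: level aluminium plate 180 x 80 x 10 mm carrying, along its x axis, a blue wheel housing, a dark sliding jaw and a dark V stop. Origin on the desk under the plate, x towards the V stop, z up. Housing: x = -95 to -25 mm, 54 mm wide, top at z = 42 mm. Plate from x = -98 to 82 mm. The puck's place is open to both sides (+-y) for the fingers
- seat (a point): where the centre of the puck's underside lies when fully home in the V stop: nest x = 36 mm, y = 0, z = 10 mm (plate's top); axes as the nest's. The V stop (120 degrees, opening to -x) has its top at z = 28 mm and its arms end at nest x = 47 mm, y = +-16 mm
- wheel_slot (a point): centre of the slot in the housing's top face: nest x = -60 mm, y = 0, z = 42 mm. The black knurled wheel, 40 mm in diameter and 12 mm wide, has its axle below it along the nest's y. Its rim stands 5 to 10 mm above the housing's top; how much is not measured and has to be felt. The axle is rigid: half a millimetre deeper adds some 10 to 20 N
- thumbwheel (a joint): turn of the thumbwheel in rad, 0 with the jaw fully open; grows when the top of the rim moves along the nest's +x (towards the V stop). It stays where it is left. Wheel and jaw friction take about 2 N along the rim, so about 3 N of pressure, before it turns; a fingertip that presses too little slips
- jaw (a joint): travel of the sliding jaw in m, geared to the wheel, 15 mm per rad; 0 fully open, starts at 0 to 6 mm, grows towards the V stop. The jaw is 40 mm wide, its top at z = 30 mm, its face at nest x = -8 mm + travel: it reads 26 mm with the puck fully home. The squeeze on the puck is 1.3 times the force along the rim, less friction
Mind the look-alikes: they are no part of the job. What is shaped like the alu_puck but blue is not meant.

How it is judged:
By the outcome, as a careful person would: the job done as asked, in the order asked, and still so for the second after the job is handed in, with the robot touching nothing.
It also fails if it takes over 72 s, if anything falls off the work surface, if the arm or the gripper's body presses on something with over 40 N, if the wrist force passes 120 N, or if a joint passes its speed limit or range.

## Working session

There is one attempt and no reset: what is moved stays moved. The work goes in short steps, Python scripts to look and compute and a tool call to move; the robot and the scene stay as the last step left them, time stands still between calls to the robot, and variables do not carry over. Pictures are saved under pics/ and viewed, at most 10 in all, crops included, and the job is handed in when it is done.

Besides the shell and the picture viewer there is one more tool, called as name(argument=value, ...) on one line, values as JSON. servo_tool: Moves the arm, as the interface text tells. Its arguments: {"type":"object","properties":{"plan":{"type":"array"}},"required":["plan"]}

```bash
mkdir -p pics
cat > h.py <<'E'
import numpy as np, cv2
from bench import arm, vision
def grab(n):
    s=arm.read_state(); d=vision.get_image(n); d['s']=s
    if n!='wrist': d['c2w']=np.linalg.inv(d['world_to_cam'])
    else:
        from scipy.spatial.transform import Rotation as R
        T=np.eye(4);T[:3,:3]=R.from_quat(s['ee_rot']).as_matrix();T[:3,3]=s['position'];d['c2w']=T@d['mount']
    return d
def cloud(d):
    h,w=d['z_map'].shape
    g=np.stack(np.meshgrid(np.arange(w),np.arange(h)),-1).reshape(-1,1,2).astype(float)
    n=cv2.undistortPoints(g,d['K'],np.array(d['D'])).reshape(h,w,2)
    z=d['z_map'][...,None]
    P=np.concatenate([n*z,z],-1)
    return P@d['c2w'][:3,:3].T+d['c2w'][:3,3]
def save(n,im): cv2.imwrite('pics/'+n,im[...,::-1])
E
python3 - <<'E'
from h import *
s=arm.read_state(); print(s)
for n in ['top','scene']:
    d=grab(n); save(n+'0.png',d['image']); np.savez('/tmp/'+n,P=cloud(d),im=d['image'])
    print(n,d['c2w'][:3,3], (d['z_map']>0).mean())
E
```

```text
{'clock': 0.0, 'joints': array([ 1.42156039e+00,  3.85545107e-01,  6.58910345e-03, -5.00296620e-04,
       -1.19399694e+00, -2.58564950e-01]), 'joint_vel': array([-8.53623486e-04,  3.94957899e-04, -1.02940303e-03, -5.85912743e-04,
        8.07753084e-05,  1.15403321e-03]), 'joint_efforts': array([ 1.54796377e-03, -3.92292488e+01,  1.88398272e+01,  4.18598548e+00,
       -4.54592344e-03, -7.16492679e-06]), 'position': array([247.63776586, 573.19261753, 230.2139354 ]), 'ee_rot': array([ 9.79264938e-01, -2.02580762e-01, -1.73237047e-04,  1.08940271e-03]), 'contact_force': array([-0.5972925 , -0.72516314, -0.0757237 ]), 'wrist_torque': array([-0.00791035, -0.00769966,  0.03224464]), 'grasp_force': 0.0, 'gripper_width': 85.43128051396161}
top [379.70088069 107.21996426 911.84409564] 0.9958561197916667
scene [ 191.37935042 -458.82054599  735.43745958] 0.9961393229166666
```

View pics/top0.png

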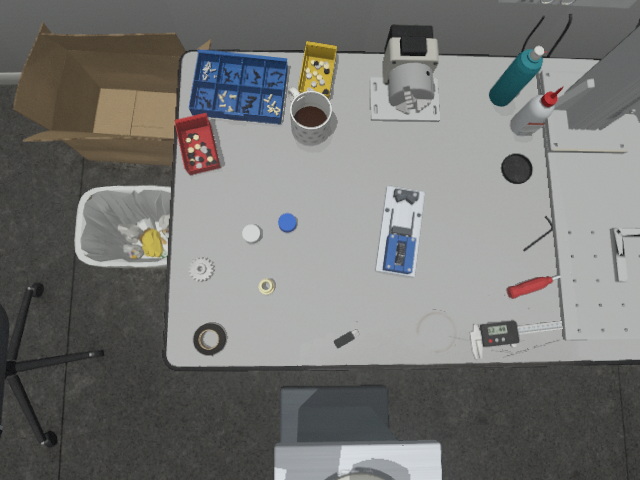

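View pics/scene0.png

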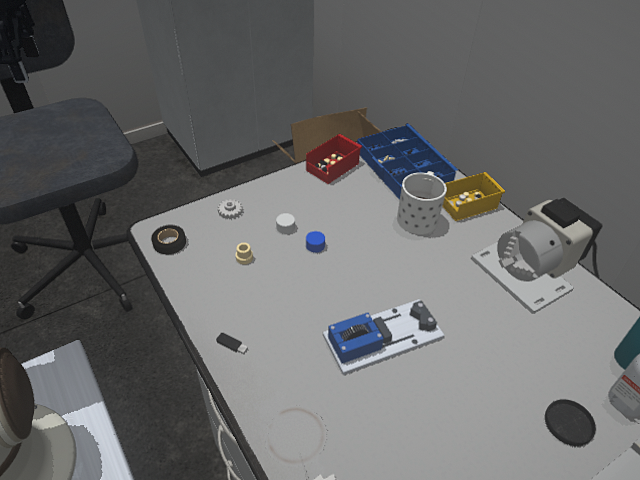

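The top view shows the grey puck at (251,233), blue look-alike (288,222), gear (202,269), bush (267,286), and the nest at about (400,230) with the V stop up at (406,196). The scene view agrees.

Run:
```python
from h import *
for n,c in [('top',dict(puck=(251,233),blue=(288,222),bush=(267,286),gear=(202,269))),('scene',dict(puck=(286,223),blue=(316,241),bush=(244,253)))]:
    f=np.load(f'/tmp/{n}.npz');P=f['P'];im=f['im']
    print(n)
    for k,(u,v) in c.items():
        Q=P[v-22:v+22,u-22:u+22].reshape(-1,3); q=Q[Q[:,2]>8]
        q=q[np.linalg.norm(q[:,:2]-P[v,u,:2],axis=1)<35]
        t=q[q[:,2]>np.percentile(q[:,2],90)-4]
        c2,r=cv2.minEnclosingCircle(t[:,:2].astype(np.float32))
        print(k,P[v,u].round(1),len(t),t.mean(0).round(1),c2,r)
    # nest: high-res top region
    if n=='top': w=(slice(170,290),slice(355,445))
    else: w=(slice(285,385),slice(310,455))
    Q=P[w].reshape(-1,3); I=im[w].reshape(-1,3).astype(int)
    for nm,lo,hi in [('plate',7,14),('jaw/V',24,33),('hous',38,46),('wheel',46.5,56)]:
        m=(Q[:,2]>lo)&(Q[:,2]<hi)
        if m.sum()<4: print(nm,m.sum());continue
        q=Q[m]
        print(nm,len(q),q.mean(0).round(1),cv2.minAreaRect(q[:,:2].astype(np.float32)))
f=np.load('/tmp/top.npz')['im'][175:285,355:445]; g=cv2.resize(f,None,fx=5,fy=5,interpolation=cv2.INTER_CUBIC)
save('nest0.png',g)
```

```text
top
puck [556.8 206.6  21.7] 227 [557.4 207.1  22.9] (557.6336669921875, 206.87522888183594) 18.038393020629883
blue [579.4 133.6  20.6] 235 [580.5 136.1  22.9] (580.6886596679688, 135.79721069335938) 17.984655380249023
bush [453.6 175.1   2.5] 74 [453.2 176.1  29.5] (453.453369140625, 176.29551696777344) 12.614021301269531
gear [488.  305.3  -0.6] 73 [487.4 305.8  17.4] (483.3309020996094, 303.090576171875) 18.71883201599121
plate 1769 [579.2 -92.6  10.7] ((565.8295288085938, -94.0199203491211), (80.80592346191406, 180.9539031982422), 80.44065856933594)
jaw/V 469 [592.8 -97.   28.9] ((563.4141845703125, -92.39738464355469), (52.366943359375, 169.09877014160156), 80.55164337158203)
hous 807 [513.9 -84.9  42.4] ((514.7130126953125, -85.36705017089844), (54.09732437133789, 70.67194366455078), 80.22804260253906)
wheel 91 [514.4 -84.7  50.6] ((520.4249877929688, -84.62017822265625), (33.812747955322266, 35.75623321533203), 43.411231994628906)
scene
puck [551.5 197.3  23.7] 202 [554.9 207.4  23.4] (554.67333984375, 207.40615844726562) 19.193618774414062
blue [574.7 127.5  23.7] 215 [577.8 136.2  23.5] (578.6687622070312, 136.3639373779297) 19.21442222595215
bush [446.8 164.8  28.2] 97 [450.  176.3  29.8] (450.6728515625, 177.44561767578125) 14.444320678710938
plate 2348 [ 573.6 -106.    10.5] ((563.769775390625, -93.20518493652344), (82.91866302490234, 181.78738403320312), 80.63581848144531)
jaw/V 784 [ 576.4 -100.5   28.8] ((560.14794921875, -94.16566467285156), (54.68636703491211, 169.35678100585938), 80.47724914550781)
hous 1172 [510.1 -86.6  42.5] ((512.2066650390625, -84.80187225341797), (56.65752410888672, 71.62806701660156), 81.1003646850586)
wheel 160 [510.7 -84.9  50.4] ((511.54693603515625, -76.60266876220703), (30.4390811920166, 33.50118637084961), 2.7737295627593994)
```

View pics/nest0.png

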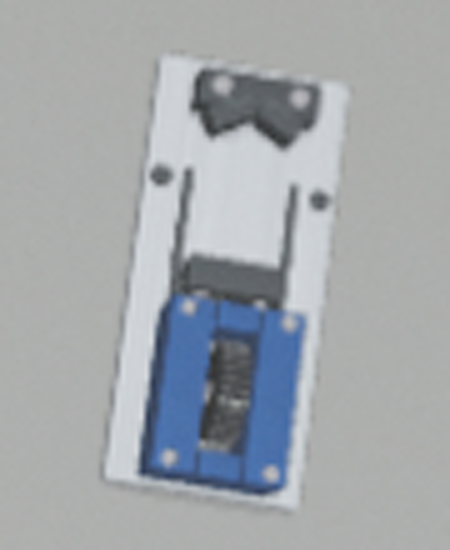

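Top and scene agree: puck (556.2, 207.1), 36 mm wide and 22–23 high. The nest x axis is yawed -9.5°, with seat about (608.2, -100.9) and wheel slot about (513.5, -85.0). The spacing of plate and housing centres matches the drawing. Moving above the puck.

servo_tool(plan=[[0.103,-0.122,-0.044,0,0,0.012,0.7],[0.103,-0.122,-0.044,0,0,0.012,0.7],[0.103,-0.122,-0.044,0,0,0.012,0.7],[0.103,-0.122,-0.044,0,0,0.012,0.7],[0.103,-0.122,-0.044,0,0,0.012,0.7],[0.103,-0.122,-0.044,0,0,0.012,0.7],[0.103,-0.122,-0.044,0,0,0.012,0.7],[0.103,-0.122,-0.044,0,0,0.012,0.7],[0.103,-0.122,-0.044,0,0,0.012,0.7],[0.103,-0.122,-0.044,0,0,0.012,0.7],[0,0,0,0,0,0,0.7],[0,0,0,0,0,0,0.7],[0,0,0,0,0,0,0.7]])

```text
clock: 1.72
position: [556.5, 208.7, 99.7]
ee_rot: [0.997, -0.083, 0.0, -0.0]
contact_force: [0.1, 0.3, -0.2]
gripper_width: 59.9
grasp_force: 0.0
```

Run:
```python
from h import *
from scipy.spatial.transform import Rotation as R
d=grab('wrist'); s=d['s']; P=cloud(d); save('w1.png',d['image'])
print(s['clock'],s['position'],R.from_quat(s['ee_rot']).as_matrix().round(4).tolist(),s['contact_force'],s['gripper_width'])
im=d['image'].astype(int); m=(abs(P[...,2]-22)<5)&(np.linalg.norm(P[...,:2]-[556,207],axis=-1)<30)
q=P[m]; print(len(q),q.mean(0),cv2.minEnclosingCircle(q[:,:2].astype(np.float32)))
```

```text
1.725 [556.48453185 208.65783639  99.65838313] [[0.9862, -0.1657, 0.0004], [-0.1657, -0.9862, 0.0004], [0.0004, -0.0004, -1.0]] [ 0.08506666  0.28041875 -0.17761872] 59.88341595158692
2079 [556.58337024 208.24307425  21.22163266] ((555.6224975585938, 208.50892639160156), 18.379379272460938)
```

View pics/w1.png

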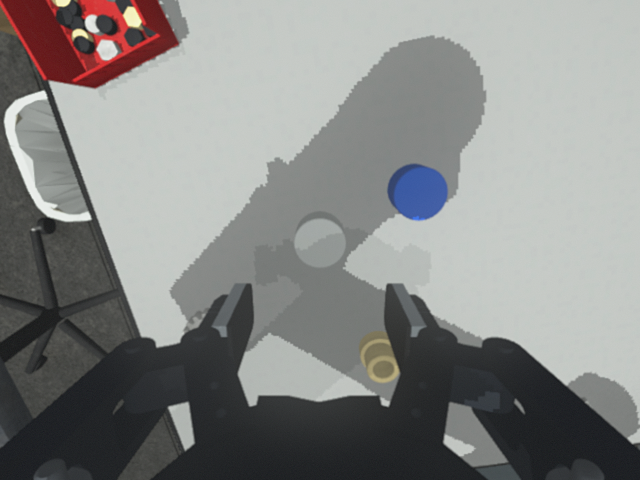

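The puck at (320,240) sits centred between the fingers, with the blue disc (418,192) and bush (378,357) clear. Descending and gripping.

servo_tool(plan=[[0,0,-0.1,0,0,0,0.7],[0,0,-0.1,0,0,0,0.7],[0,0,-0.08,0,0,0,0.7],[0,0,-0.03,0,0,0,0.7],[0,0,-0.018,0,0,0,0.7],[0,0,0,0,0,0,0.7],[0,0,0,0,0,0,0],[0,0,0,0,0,0,0],[0,0,0,0,0,0,0],[0,0,0,0,0,0,0],[0,0,0,0,0,0,0],[0,0,0,0,0,0,0]])

```text
clock: 3.28
position: [557.5, 208.1, 2.2]
ee_rot: [0.996, -0.084, 0.001, -0.001]
contact_force: [-1.3, 0.4, 6.1]
gripper_width: 34.0
grasp_force: 60.0
```

servo_tool(plan=[[0,0,0.1,0,0,0,0],[0,0,0.15,0,0,0,0],[0.019,-0.128,0.05,0,0,0,0],[0.019,-0.128,0,0,0,0,0],[0.019,-0.128,0,0,0,0,0],[0.019,-0.128,0,0,0,0,0],[0.019,-0.128,0,0,0,0,0],[0.019,-0.128,0,0,0,0,0],[0.019,-0.128,0,0,0,0,0],[0.019,-0.128,0,0,0,0,0],[0,0,0,0,0,0,0],[0,0,0,0,0,0,0],[0,0,0,0,0,0,0]])

```text
clock: 4.9
position: [602.3, -98.5, 90.8]
ee_rot: [0.997, -0.083, -0.0, -0.0]
contact_force: [1.6, 0.2, -0.4]
gripper_width: 34.3
grasp_force: 59.9
```

Run:
```python
from h import *
d=grab('wrist'); s=d['s']; P=cloud(d); save('w2.png',d['image'])
print(s['clock'],s['position'],s['ee_rot'],s['contact_force'],s['gripper_width'])
u=np.array([.9863,-.165]);v=np.array([.165,.9863])
for nm,lo,hi in [('plate',8,13),('jawV',25.5,33),('hous',39,45)]:
    m=(P[...,2]>lo)&(P[...,2]<hi)&(np.linalg.norm(P[...,:2]-[565,-94],axis=-1)<110)
    q=P[m]; print(nm,len(q),q.mean(0).round(1) if len(q) else '',cv2.minAreaRect(q[:,:2].astype(np.float32)) if len(q)>5 else '')
```

```text
4.9 [602.26379409 -98.52195763  90.82096803] [ 9.96529418e-01 -8.32411783e-02 -1.44967166e-04 -6.58224454e-05] [ 1.58195831  0.15102547 -0.42799267] 34.301303802389
plate 9732 [605.  -99.3   9.4] ((564.1113891601562, -92.812744140625), (79.92823791503906, 179.9319305419922), 80.79483795166016)
jawV 2658 [ 630.6 -103.8   27.4] ((566.3089599609375, -92.03256225585938), (49.627662658691406, 159.5152587890625), 79.62770080566406)
hous 2673 [520.4 -85.9  41.4] ((521.107177734375, -85.77140808105469), (54.289405822753906, 50.82281494140625), 81.60765075683594)
```

View pics/w2.png

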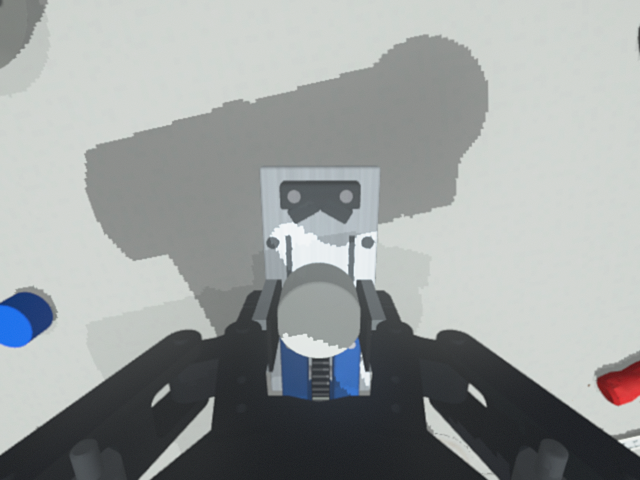

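The puck is held square between pads, centred on the nest axis (column 320), about 6 mm short of the V. Lowering.

servo_tool(plan=[[0,-0.003,-0.1,0,0,0,0],[0,0,-0.1,0,0,0,0],[0,0,-0.05,0,0,0,0],[0,0,-0.008,0,0,0,0],[0,0,0,0,0,0,0],[0,0,0,0,0,0,0]])

```text
clock: 5.7
position: [603.3, -100.3, 14.7]
ee_rot: [0.996, -0.084, 0.001, -0.0]
contact_force: [-0.8, 0.4, -1.1]
gripper_width: 33.7
grasp_force: 59.9
```

servo_tool(plan=[[0,0,-0.004,0,0,0,0],[0,0,0,0,0,0,0]])

```text
clock: 5.95
position: [602.5, -100.4, 12.6]
ee_rot: [0.996, -0.084, 0.0, -0.0]
contact_force: [-0.5, -0.6, -1.0]
gripper_width: 34.0
grasp_force: 59.9
```

servo_tool(plan=[[0,0,-0.003,0,0,0,0],[0,0,0,0,0,0,0]])

```text
clock: 6.2
position: [602.6, -100.4, 12.2]
ee_rot: [0.996, -0.084, 0.0, 0.0]
contact_force: [-1.9, -0.2, 5.2]
gripper_width: 34.4
grasp_force: 60.3
```

Puck rests on the plate (5 N upward). Releasing, rising straight up, then moving towards above the wheel with fingers shut.

servo_tool(plan=[[0,0,0,0,0,0,0.65],[0,0,0,0,0,0,0.65],[0,0,0,0,0,0,0.65],[0,0,0,0,0,0,0.65],[0,0,0.05,0,0,0,0.65],[0,0,0.1,0,0,0,0.65],[0,0,0.15,0,0,0,0.65],[0,0,0.1,0,0,0,0],[-0.1,0.017,0,0,0,0,0],[-0.1,0.017,0,0,0,0,0],[-0.1,0.017,0,0,0,0,0],[0,0,0,0,0,0,0],[0,0,0,0,0,0,0],[0,0,0,0,0,0,0]])

```text
clock: 7.95
position: [513.4, -85.1, 131.7]
ee_rot: [0.996, -0.084, 0.001, -0.0]
contact_force: [0.8, 0.7, 0.4]
gripper_width: -0.5
grasp_force: 0.0
```

```bash
cat > look.py <<'E'
from h import *
import sys
d=grab('wrist'); s=d['s']; P=cloud(d); save(sys.argv[1],d['image'])
print(s['clock'],s['position'],s['contact_force'],s['gripper_width'])
u=np.array([.9863,-.165]);v=np.array([.165,.9863]);o=np.array([572.4,-94.6])
X=np.stack([(P[...,:2]-o)@u,(P[...,:2]-o)@v,P[...,2]],-1)
def st(nm,x0,x1,y,z0,z1):
    q=X[(X[...,0]>x0)&(X[...,0]<x1)&(abs(X[...,1])<y)&(X[...,2]>z0)&(X[...,2]<z1)]
    if len(q)>4: print(nm,len(q),'min',q.min(0).round(1),'max',q.max(0).round(1),'mean',q.mean(0).round(1),'med',np.median(q,0).round(1))
    return q
st('jaw',-24,8,14,26.5,31.5); st('V',38,75,30,25,31)
q=st('puck',9,60,22,29.8,35); 
if len(q)>4: print(cv2.minEnclosingCircle(q[:,:2].astype(np.float32)))
st('wheel',-85,-35,6,44,56); st('housing',-92,-28,26,40,43.5)
E
python3 look.py w3.png
```

```text
7.95 [513.42921634 -85.08654317 131.72276093] [0.81308581 0.65973045 0.38732163] -0.4523191081088825
jaw 778 min [-19.4 -13.5  26.5] max [-5.6 14.  31.1] mean [-12.3   0.2  28.7] med [-12.3   0.2  28.7]
V 2699 min [ 38.  -24.6  25. ] max [72.3 25.8 31. ] mean [60.8  0.6 27.5] med [61.6  0.7 27.4]
puck 2298 min [ 11.5 -18.3  29.8] max [58.8 19.1 33.7] mean [29.3 -0.4 31.4] med [29.1 -0.6 31.4]
((36.791282653808594, 3.1969566345214844), 26.229516983032227)
wheel 658 min [-76.5  -5.5  44. ] max [-43.5   6.   52.9] mean [-59.    0.2  49. ] med [-58.2   0.2  49.4]
housing 4383 min [-92. -26.  40.] max [-28.   26.   43.5] mean [-58.4  -0.1  41.4] med [-57.4  -0.5  41.3]
```

View pics/w3.png

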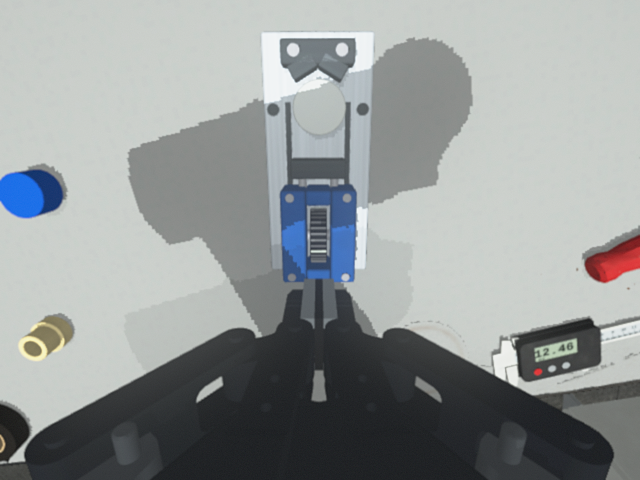

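Puck stands at nest x≈29 (320,108), upright, short of the V. Jaw open by about 2 mm; wheel rim top at roughly z 51–52, centred at column 318. Shut tips go to the slot's rear half.

servo_tool(plan=[[-0.026,0.004,-0.1,0,0,0,0],[0,0,-0.1,0,0,0,0],[0,0,-0.04,0,0,0,0],[0,0,-0.007,0,0,0,0],[0,0,0,0,0,0,0],[0,0,0,0,0,0,0]])

```text
clock: 8.75
position: [505.4, -83.8, 58.3]
ee_rot: [0.996, -0.084, 0.001, -0.0]
contact_force: [0.3, -0.4, 0.1]
gripper_width: -0.2
grasp_force: 0.0
```

servo_tool(plan=[[0,0,-0.005,0,0,0,0],[0,0,-0.004,0,0,0,0],[0,0,0,0,0,0,0]])

```text
clock: 9.12
position: [504.6, -83.9, 54.6]
ee_rot: [0.996, -0.084, -0.0, 0.0]
contact_force: [-0.0, -0.2, -0.1]
gripper_width: -0.2
grasp_force: 0.0
```

servo_tool(plan=[[0,0,-0.003,0,0,0,0],[0,0,0,0,0,0,0]])

```text
clock: 9.38
position: [504.6, -83.9, 53.6]
ee_rot: [0.996, -0.084, -0.0, 0.0]
contact_force: [-0.2, 0.1, -0.5]
gripper_width: 0.4
grasp_force: 0.0
```

servo_tool(plan=[[0,0,-0.0015,0,0,0,0],[0,0,0,0,0,0,0]])

```text
clock: 9.62
position: [504.6, -83.9, 53.2]
ee_rot: [0.996, -0.084, -0.0, 0.0]
contact_force: [0.5, 0.4, -0.0]
gripper_width: 0.2
grasp_force: 0.0
```

servo_tool(plan=[[0,0,-0.001,0,0,0,0],[0,0,0,0,0,0,0]])

```text
clock: 9.88
position: [504.6, -83.9, 52.9]
ee_rot: [0.996, -0.084, -0.0, 0.0]
contact_force: [-0.0, -0.2, 0.2]
gripper_width: 0.1
grasp_force: 0.0
```

servo_tool(plan=[[0,0,-0.0007,0,0,0,0],[0,0,0,0,0,0,0]])

```text
clock: 10.12
position: [504.6, -83.9, 52.7]
ee_rot: [0.996, -0.084, -0.0, 0.0]
contact_force: [-0.9, 0.3, -0.4]
gripper_width: -0.1
grasp_force: 0.0
```

servo_tool(plan=[[0,0,-0.0007,0,0,0,0],[0,0,0,0,0,0,0]])

```text
clock: 10.38
position: [504.6, -83.9, 52.5]
ee_rot: [0.996, -0.084, -0.0, -0.0]
contact_force: [-0.6, -0.6, 0.4]
gripper_width: -0.2
grasp_force: 0.0
```

servo_tool(plan=[[0,0,-0.0007,0,0,0,0],[0,0,0,0,0,0,0]])

```text
clock: 10.62
position: [504.6, -83.9, 52.3]
ee_rot: [0.996, -0.084, -0.0, 0.0]
contact_force: [-0.2, -0.0, -0.6]
gripper_width: 0.2
grasp_force: 0.0
```

servo_tool(plan=[[0,0,-0.0007,0,0,0,0],[0,0,0,0,0,0,0]])

```text
clock: 10.88
position: [504.6, -83.9, 52.1]
ee_rot: [0.996, -0.084, 0.0, -0.0]
contact_force: [0.3, -0.4, 0.1]
gripper_width: 0.0
grasp_force: 0.0
```

servo_tool(plan=[[0,0,-0.0007,0,0,0,0],[0,0,0,0,0,0,0]])

```text
clock: 11.12
position: [504.6, -83.8, 51.9]
ee_rot: [0.996, -0.084, -0.0, -0.0]
contact_force: [-0.8, 1.0, 0.3]
gripper_width: -0.1
grasp_force: 0.0
```

servo_tool(plan=[[0,0,-0.0007,0,0,0,0],[0,0,0,0,0,0,0]])

```text
clock: 11.38
position: [504.6, -83.8, 51.7]
ee_rot: [0.996, -0.084, 0.0, -0.0]
contact_force: [0.3, 0.1, -0.7]
gripper_width: -0.1
grasp_force: 0.0
```

servo_tool(plan=[[0,0,-0.0008,0,0,0,0],[0,0,0,0,0,0,0]])

```text
clock: 11.62
position: [504.7, -83.9, 51.6]
ee_rot: [0.996, -0.084, 0.0, 0.0]
contact_force: [-1.1, -0.5, 1.6]
gripper_width: 0.2
grasp_force: 0.7
```

servo_tool(plan=[[0,0,-0.0008,0,0,0,0],[0,0,0,0,0,0,0]])

```text
clock: 11.88
position: [504.7, -83.9, 51.5]
ee_rot: [0.996, -0.084, 0.0, 0.0]
contact_force: [-1.2, 0.1, 4.4]
gripper_width: 0.1
grasp_force: 1.9
```

Contact at TCP z ≈ 51.5 (4.4 N). Press a little more and begin the stroke.

servo_tool(plan=[[0,0,-0.001,0,0,0,0],[0.0066,-0.0011,0,0,0,0,0],[0.0066,-0.0011,0,0,0,0,0]])

```text
clock: 12.25
position: [508.8, -84.5, 51.5]
ee_rot: [0.996, -0.084, 0.0, 0.0]
contact_force: [-2.0, 0.6, 7.0]
gripper_width: -0.3
grasp_force: 3.2
```

servo_tool(plan=[[0.0066,-0.0011,0,0,0,0,0],[0.0066,-0.0011,0,0,0,0,0],[0.0066,-0.0011,0,0,0,0,0]])

```text
clock: 12.62
position: [514.7, -85.5, 51.5]
ee_rot: [0.996, -0.084, 0.0, 0.0]
contact_force: [-1.7, 0.3, 6.6]
gripper_width: 0.3
grasp_force: 3.2
```

servo_tool(plan=[[0.0066,-0.0011,0,0,0,0,0],[0.0066,-0.0011,0,0,0,0,0],[0.0066,-0.0011,0,0,0,0,0]])

```text
clock: 13.0
position: [520.6, -86.5, 51.5]
ee_rot: [0.996, -0.084, 0.0, 0.0]
contact_force: [-1.5, 0.9, 6.1]
gripper_width: 0.0
grasp_force: 2.8
```

Stroke 1 held 6–7 N with about 2 N drag. Return and check the jaw before stroke 2.

servo_tool(plan=[[0,0,0.015,0,0,0,0],[-0.0264,0.0044,0,0,0,0,0],[-0.0264,0.0044,0,0,0,0,0],[0,0,-0.012,0,0,0,0],[0,0,0,0,0,0,0]])

```text
clock: 13.62
position: [504.1, -83.8, 51.6]
ee_rot: [0.996, -0.084, -0.001, 0.0]
contact_force: [0.3, -0.6, 0.5]
gripper_width: -0.1
grasp_force: 0.4
```

```bash
python3 look.py w4.png
```

```text
13.625 [504.11355348 -83.84208519  51.60694609] [ 0.31520887 -0.60869997  0.48403551] -0.14585929081727697
jaw 1824 min [ -7.2 -14.   26.6] max [ 6.6 14.  30.8] mean [-0.2 -0.1 28.7] med [-0.1 -0.2 28.7]
V 2468 min [ 38.  -24.1  25. ] max [59.  25.1 31. ] mean [52.6  0.6 27.7] med [54.1  0.1 27.4]
puck 5608 min [ 11.  -18.4  29.8] max [47.  17.4 33.9] mean [29.2 -0.4 31.4] med [29.3 -0.3 31.3]
((28.92498016357422, -0.3863096833229065), 18.16687774658203)
wheel 887 min [-60.  -6.  44.] max [-44.1   5.9  56. ] mean [-52.8   0.2  48.9] med [-53.    0.3  49. ]
housing 7813 min [-92. -26.  40.] max [-28.   26.   43.5] mean [-52.1   0.1  41.3] med [-49.8  -0.2  41.3]
```

Jaw advanced 12 mm, and puck is undisturbed at x≈29. Stroke 2.

servo_tool(plan=[[0,0,-0.003,0,0,0,0],[0.0066,-0.0011,0,0,0,0,0],[0.0066,-0.0011,0,0,0,0,0]])

```text
clock: 14.05
position: [509.0, -84.6, 51.5]
ee_rot: [0.996, -0.084, 0.0, 0.0]
contact_force: [-1.8, 0.0, 5.4]
gripper_width: -0.2
grasp_force: 2.7
```

servo_tool(plan=[[0.0066,-0.0011,0,0,0,0,0],[0.0066,-0.0011,0,0,0,0,0],[0.0066,-0.0011,0,0,0,0,0]])

```text
clock: 14.42
position: [514.8, -85.5, 51.5]
ee_rot: [0.996, -0.084, 0.0, 0.0]
contact_force: [-2.0, 1.1, 6.6]
gripper_width: -0.1
grasp_force: 2.9
```

servo_tool(plan=[[0.0066,-0.0011,0,0,0,0,0]])

```text
clock: 14.55
position: [516.7, -85.9, 51.5]
ee_rot: [0.996, -0.084, 0.0, 0.0]
contact_force: [-1.3, 0.3, 6.6]
gripper_width: 0.4
grasp_force: 2.9
```

servo_tool(plan=[[0,0,0.015,0,0,0,0],[-0.023,0.0038,0,0,0,0,0],[-0.0166,0.0028,0,0,0,0,0],[0,0,-0.012,0,0,0,0],[0,0,0,0,0,0,0]])

```text
clock: 15.18
position: [504.3, -83.8, 51.6]
ee_rot: [0.996, -0.084, -0.0, 0.0]
contact_force: [0.2, -0.8, 0.4]
gripper_width: 0.1
grasp_force: 0.3
```

```bash
python3 look.py w5.png
```

```text
15.175 [504.31487617 -83.84473419  51.63415998] [ 0.22747676 -0.79720789  0.40050968] 0.13498790674875033
jaw 778 min [  2.3 -13.9  26.6] max [ 7.7 13.9 31.2] mean [ 5.   0.  28.7] med [ 5.   0.  28.7]
V 2813 min [ 38.  -24.1  25. ] max [59.4 25.3 31. ] mean [52.1  0.6 28. ] med [53.6  1.  27.5]
puck 5862 min [  9.  -18.9  29.8] max [56.7 19.9 33.8] mean [33.7 -0.3 31.3] med [34.  -0.3 31.3]
((31.95978546142578, 1.1434956789016724), 28.28986167907715)
wheel 909 min [-60.2  -6.   44. ] max [-43.9   5.9  56. ] mean [-52.7   0.2  48.8] med [-52.9   0.3  49.2]
housing 7783 min [-92. -26.  40.] max [-28.   26.   43.5] mean [-52.    0.1  41.4] med [-49.7  -0.2  41.3]
```

servo_tool(plan=[[0,0,-0.0035,0,0,0,0],[0.0066,-0.0011,0,0,0,0,0]])

```text
clock: 15.48
position: [505.9, -84.2, 51.4]
ee_rot: [0.996, -0.084, -0.001, 0.0]
contact_force: [-6.6, 2.9, 10.7]
gripper_width: 0.2
grasp_force: 5.3
```

servo_tool(plan=[[0.0033,-0.0006,0,0,0,0,0]])

```text
clock: 15.6
position: [506.0, -84.3, 51.4]
ee_rot: [0.996, -0.084, -0.002, 0.0]
contact_force: [-6.8, 2.9, 10.9]
gripper_width: -0.2
grasp_force: 5.7
```

Rim drag jumped to ~7 N at 11 N pressure and the tip stalled: the puck appears home. Lift off and check.

servo_tool(plan=[[0,0,0.02,0,0,0,0],[-0.02,0.0033,0.1,0,0,0,0],[-0.05,0.008,0.1,0,0,0,0],[0,0,0,0,0,0,0],[0,0,0,0,0,0,0]])

```text
clock: 16.23
position: [486.6, -81.0, 116.5]
ee_rot: [0.996, -0.084, 0.0, -0.0]
contact_force: [0.1, 0.3, 0.2]
gripper_width: -0.3
grasp_force: 0.0
```

```bash
python3 look.py w6.png
python3 - <<'E'
from h import *
im=cv2.imread('pics/w6.png'); cv2.imwrite('pics/w6c.png',cv2.resize(im[0:300,200:440],None,fx=2,fy=2,interpolation=cv2.INTER_CUBIC))
E
```

```text
16.225 [486.64978939 -80.98523339 116.47772521] [0.06409546 0.2648026  0.18675069] -0.2802501836941509
jaw 428 min [  2.3 -13.7  26.6] max [ 7.9 13.8 30.6] mean [ 5.1  0.1 28.7] med [ 5.3  0.3 28.8]
V 1956 min [ 38.1 -24.6  25. ] max [62.2 25.6 31. ] mean [54.   0.6 27.9] med [55.6  0.8 27.5]
puck 3086 min [  9.3 -18.4  29.8] max [57.6 19.7 33.7] mean [34.3 -0.4 31.3] med [34.7 -0.4 31.3]
((31.856658935546875, 0.7141508460044861), 28.29608154296875)
wheel 811 min [-76.8  -5.4  44. ] max [-44.6   5.7  52.8] mean [-59.4   0.1  48.9] med [-58.6  -0.2  49.3]
housing 5484 min [-92. -26.  40.] max [-28.   26.   43.5] mean [-58.3  -0.   41.3] med [-57.3  -0.2  41.3]
```

View pics/w6c.png

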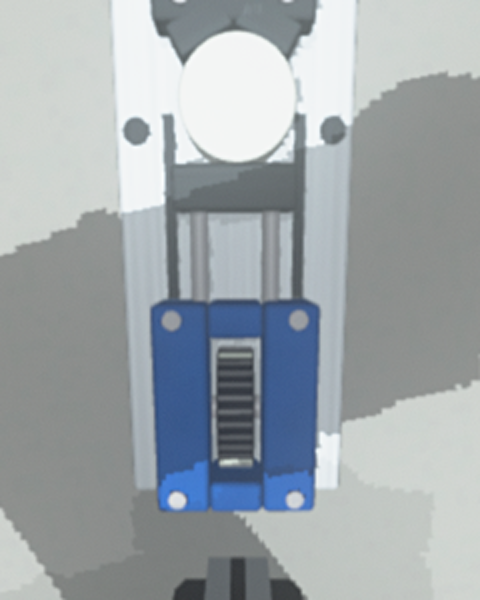

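Run:
```python
from h import *
for n in ['wrist','top']:
    d=grab(n);P=cloud(d)
    u=np.array([.9863,-.165]);v=np.array([.165,.9863]);o=np.array([572.4,-94.6])
    x=(P[...,:2]-o)@u;y=(P[...,:2]-o)@v;z=P[...,2]
    b=abs(y)<25
    m=b&(x>19.5)&(x<60)&(z>29.7)&(z<35.5)
    q=np.stack([x[m],y[m]],-1).astype(np.float32); print(n,'puck',len(q),'xmax',np.percentile(q[:,0],99.5),'y',np.percentile(q[:,1],[.5,99.5]))
    # least-squares: circle R=18 on bright pixels
    g=d['image'].min(-1); bm=(b&(x>16)&(x<60)&(z>29.7)&(z<36)&(g>120))
    print('bright',bm.sum(),cv2.minEnclosingCircle(np.stack([x[bm],y[bm]],-1).astype(np.float32)))
    pm=(abs(z-10)<3)&(abs(y)<45)&(x>-110)&(x<95); print('plate x',np.percentile(x[pm],[.2,99.8]),'Vback',np.percentile(x[(abs(z-28)<2.5)&(abs(y)<25)&(x>50)&(x<90)],99.5))
    jm=(abs(y)>17)&(abs(y)<19.5)&(z>26)&(z<33)&(x<28)&(x>-10); print('jaw x',jm.sum(),np.percentile(x[jm],[1,99]))
```

```text
wrist puck 2923 xmax 52.022636 y [-17.46574381  17.00911846]
bright 3047 ((34.70306396484375, -0.4535883069038391), 18.2353458404541)
plate x [-97.22518092  66.81166635] Vback 61.39873449298829
jaw x 182 [ 2.68042783 16.26085029]
top puck 24 xmax 59.549507 y [-5.98133914 16.56395274]
bright 6 ((53.213558197021484, 4.339141845703125), 4.412617206573486)
plate x [-96.53513139  83.84965876] Vback 75.06467867643197Traceback (most recent call last):
  File "<stdin>", line 13, in <module>
    return _quantile_unchecked(
        a, q, axis, out, overwrite_input, method, keepdims, weights)
    return _ureduce(a,
                    func=_quantile_ureduce_func,
    ...<5 lines>...
                    overwrite_input=overwrite_input,
                    method=method)
    r = func(a, **kwargs)
    result = _quantile(arr,
                       quantiles=q,
    ...<2 lines>...
                       out=out,
                       weights=wgt)
    slices_having_nans = np.isnan(arr[-1, ...])
                                  ~~~^^^^^^^^^
IndexError: index -1 is out of bounds for axis 0 with size 0
```

Jaw bears on the puck at (238,160) in the crop. Puck reads x≈34.7, y≈-0.4, a bit short of 36, so I'll take a closer look before trusting it.

servo_tool(plan=[[0.1,-0.0165,-0.02,0,0,0,0],[0.1,-0.0165,-0.02,0,0,0,0],[0.06,-0.01,0,0,0,0,0],[0,0,0,0,0,0,0],[0,0,0,0,0,0,0]])

```text
clock: 17.0
position: [563.6, -93.9, 104.0]
ee_rot: [0.996, -0.084, -0.001, 0.0]
contact_force: [-0.3, -0.1, -0.6]
gripper_width: -0.2
grasp_force: 0.0
```

```bash
cat > fit.py <<'E'
from h import *
import sys
from scipy.optimize import least_squares
d=grab('wrist');P=cloud(d);im=d['image'];save(sys.argv[1],im)
u=np.array([.9863,-.165]);v=np.array([.165,.9863]);o=np.array([572.4,-94.6])
N=lambda P:np.stack([(P[...,:2]-o)@u,(P[...,:2]-o)@v,P[...,2]],-1)
X=N(P);x,y,z=X[...,0],X[...,1],X[...,2];print(d['s']['position'])
m=(x>14)&(x<60)&(abs(y)<22)&(z>29.7)&(z<36)&(im.min(-1)>110)
m=cv2.morphologyEx(m.astype(np.uint8),cv2.MORPH_OPEN,np.ones((3,3)))
c=max(cv2.findContours(m,0,cv2.CHAIN_APPROX_NONE)[0],key=cv2.contourArea)[:,0]
e=N(P)[c[:,1],c[:,0],:2]
f=least_squares(lambda p:np.hypot(e[:,0]-p[0],e[:,1]-p[1])-p[2],[35,0,18],loss='soft_l1',f_scale=.3)
print('puck',f.x,np.std(f.fun))
def ext(nm,k,a,lo=.5,hi=99.5): print(nm,k.sum(),np.percentile(a[k],[lo,hi]).round(2),np.percentile(a[k],[lo,hi]).mean().round(2))
V=(abs(z-27.3)<2)&(x>54)&(x<90)&(abs(y)<35)
ext('V y',V,y); ext('V x',V,x)
ext('plate y @x 60-75',(abs(z-9.5)<2.5)&(x>60)&(x<75)&(abs(y)<50),y); ext('plate y @0-25',(abs(z-9.5)<2.5)&(x>0)&(x<25)&(abs(y)<50),y)
pl=(abs(z-9.5)<2.5)&(abs(y)>30)&(abs(y)<39)&(x>-120)&(x<100);ext('plate x',pl,x)
J=(abs(z-29)<1.8)&(x<25)&(x>-10)&(abs(y)<24);ext('jaw y',J,y);ext('jaw x',J&(abs(y)>15),x)
ext('hous x',(abs(z-41.4)<2)&(x>-110)&(x<0)&(abs(y)<24),x)
E
python3 fit.py w7.png
python3 - <<'E'
import cv2
im=cv2.imread('pics/w7.png'); cv2.imwrite('pics/w7c.png',cv2.resize(im[80:280,220:420],None,fx=3,fy=3,interpolation=cv2.INTER_CUBIC))
E
```

```text
[563.64554991 -93.87776058 103.95675774]
puck [34.87848594 -0.44106466 17.65450891] 0.24432119016149817
V y 2342 [-23.88  25.15] 0.64
V x 2342 [54.05 72.06] 63.05
plate y @x 60-75 1159 [-39.26  40.31] 0.53
plate y @0-25 1923 [-39.25  40.12] 0.43
plate x 5383 [-88.77  80.11] -4.33
jaw y 1279 [-19.38  19.99] 0.31
jaw x 289 [ 3.26 16.94] 10.1
hous x 926 [-51.06 -25.33] -38.19
```

View pics/w7c.png

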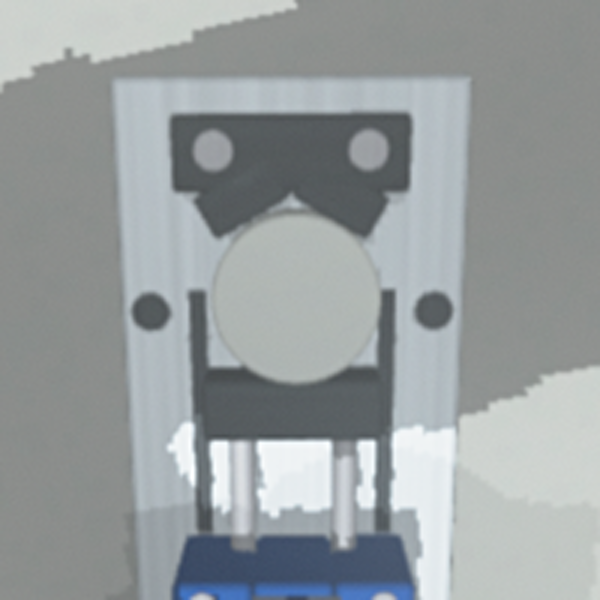

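The puck is against the jaw and the -y arm of the V, but sits about 1 mm towards -y: its column is 297, while the V apex and plate centre are at 291. So it is not fully home. I'll centre it with the gripper (target TCP nest y≈+0.25), release, then tighten again.

servo_tool(plan=[[0.073,-0.0105,0,0,0,0,0.65],[0.073,-0.0105,0,0,0,0,0.65],[0,0,0,0,0,0,0.65],[0,0,0,0,0,0,0.65],[0,0,0,0,0,0,0.65]])

```text
clock: 17.68
position: [607.5, -100.1, 104.9]
ee_rot: [0.996, -0.084, -0.0, -0.0]
contact_force: [0.0, 0.2, 0.4]
gripper_width: 55.4
grasp_force: 0.0
```

```bash
python3 fit.py w8.png; python3 -c "
from h import *
s=arm.read_state();p=s['position'][:2]-[572.4,-94.6];print(s['position'],p@[.9863,-.165],p@[.165,.9863])"
```

```text
[ 607.45123636 -100.07439286  104.92102545]
puck [35.06716162 -0.49086231 17.63526496] 0.27203626702525524
V y 2044 [-24.19  25.22] 0.51
V x 2044 [54.11 72.81] 63.46
plate y @x 60-75 1070 [-39.06  40.23] 0.58
plate y @0-25 1574 [-39.32  40.06] 0.37
plate x 4766 [-96.42  80.53] -7.94
jaw y 1062 [-19.38  20.07] 0.34
jaw x 257 [ 3.15 17.14] 10.14
hous x 3221 [-85.09 -25.6 ] -55.34
[ 607.63944407 -100.07998581  104.98027972] 35.660861340882086 0.40959826577801994
```

servo_tool(plan=[[0,0,-0.1,0,0,0,0.65],[0,0,-0.1,0,0,0,0.65],[0,0,-0.08,0,0,0,0.65],[0,0,-0.025,0,0,0,0.65],[0,0,0,0,0,0,0.65],[0,0,0,0,0,0,0.65]])

```text
clock: 18.48
position: [609.2, -100.1, 14.5]
ee_rot: [0.996, -0.084, 0.001, -0.0]
contact_force: [-0.6, -0.1, -0.2]
gripper_width: 55.1
grasp_force: 0.0
```

```bash
python3 -c "
from h import *
s=arm.read_state();p=s['position'][:2]-[572.4,-94.6];print(s['position'],p@[.9863,-.165],p@[.165,.9863],s['contact_force'])"
```

```text
[ 609.24969499 -100.13300572   14.53278586] 37.25780011080343 0.6229961275501479 [-0.55734838 -0.13126528 -0.18506994]
```

servo_tool(plan=[[-0.004,-0.0005,0,0,0,0,0.65],[0,0,0,0,0,0,0.65],[0,0,0,0,0,0,0.65]])

```text
clock: 18.85
position: [607.3, -100.3, 13.6]
ee_rot: [0.996, -0.084, 0.0, -0.0]
contact_force: [0.2, -0.0, 0.1]
gripper_width: 55.3
grasp_force: 0.0
```

```bash
python3 -c "
from h import *
s=arm.read_state();p=s['position'][:2]-[572.4,-94.6];print(s['position'],p@[.9863,-.165],p@[.165,.9863],s['contact_force'])"
```

```text
[ 607.31900181 -100.34390314   13.59010961] 35.38835550409898 0.096423631097454 [ 0.20451725 -0.00342038  0.08568831]
```

servo_tool(plan=[[0,0.0004,0,0,0,0,0],[0,0,0,0,0,0,0],[0,0,0,0,0,0,0],[0,0,0,0,0,0,0],[0,0,0,0,0,0,0]])

```text
clock: 19.48
position: [607.6, -100.2, 13.7]
ee_rot: [0.996, -0.084, 0.0, 0.0]
contact_force: [-1.4, 0.1, 5.1]
gripper_width: 33.8
grasp_force: 60.0
```

servo_tool(plan=[[0,0,0,0,0,0,0.65],[0,0,0,0,0,0,0.65],[0,0,0,0,0,0,0.65],[0,0,0,0,0,0,0.65],[0,0,0.05,0,0,0,0.65],[0,0,0.1,0,0,0,0.65],[0,0,0.15,0,0,0,0.65],[-0.07,0.0115,0,0,0,0,0],[-0.07,0.0115,0,0,0,0,0],[0,0,0,0,0,0,0],[0,0,0,0,0,0,0],[0,0,0,0,0,0,0]])

```text
clock: 20.98
position: [566.0, -93.4, 103.4]
ee_rot: [0.996, -0.084, 0.0, 0.0]
contact_force: [0.5, -0.3, -0.1]
gripper_width: 0.1
grasp_force: 0.0
```

```bash
python3 fit.py w9.png
```

```text
[566.04612719 -93.35609909 103.4393325 ]
puck [35.18294608  0.54893475 17.6143354 ] 0.5084265468915762
V y 2342 [-24.11  25.09] 0.49
V x 2342 [54.11 72.2 ] 63.15
plate y @x 60-75 1127 [-39.33  40.19] 0.43
plate y @0-25 1936 [-39.18  40.01] 0.41
plate x 5274 [-85.67  80.1 ] -2.78
jaw y 1292 [-19.24  19.97] 0.36
jaw x 296 [ 3.03 16.83] 9.93
hous x 656 [-49.23 -25.28] -37.25
```

Puck is now centred (y 0.55 against nest axis 0.45). Back to the wheel for another stroke.

servo_tool(plan=[[-0.1,0.016,0,0,0,0,0],[-0.1,0.016,0,0,0,0,0],[0,0,-0.1,0,0,0,0],[0,0,-0.06,0,0,0,0],[0,0,0,0,0,0,0],[0,0,0,0,0,0,0],[0,0,0,0,0,0,0]])

```text
clock: 21.9
position: [506.0, -83.7, 56.1]
ee_rot: [0.996, -0.084, 0.001, -0.0]
contact_force: [0.1, -0.8, 0.6]
gripper_width: -0.0
grasp_force: 0.0
```

servo_tool(plan=[[0,0,-0.009,0,0,0,0],[0,0,0,0,0,0,0],[0,0,0,0,0,0,0]])

```text
clock: 22.28
position: [505.2, -83.7, 52.7]
ee_rot: [0.996, -0.084, 0.0, 0.0]
contact_force: [-0.4, -0.3, 0.1]
gripper_width: -0.4
grasp_force: 0.0
```

servo_tool(plan=[[0,0,-0.004,0,0,0,0],[0,0,0,0,0,0,0]])

```text
clock: 22.52
position: [505.4, -83.7, 51.6]
ee_rot: [0.996, -0.084, 0.0, 0.0]
contact_force: [-1.2, 0.3, 2.5]
gripper_width: 0.2
grasp_force: 1.0
```

servo_tool(plan=[[0,0,-0.0014,0,0,0,0],[0.0033,-0.0006,0,0,0,0,0],[0,0,0,0,0,0,0]])

```text
clock: 22.9
position: [506.0, -83.8, 51.5]
ee_rot: [0.996, -0.084, -0.0, 0.0]
contact_force: [-2.4, 1.9, 5.8]
gripper_width: -0.0
grasp_force: 3.0
```

servo_tool(plan=[[0.0033,-0.0006,0,0,0,0,0],[0,0,0,0,0,0,0]])

```text
clock: 23.15
position: [506.2, -83.9, 51.5]
ee_rot: [0.996, -0.084, -0.001, 0.0]
contact_force: [-4.5, 2.4, 7.1]
gripper_width: -0.1
grasp_force: 3.9
```

servo_tool(plan=[[0.0033,-0.0006,0,0,0,0,0],[0,0,0,0,0,0,0]])

```text
clock: 23.4
position: [506.3, -84.0, 51.4]
ee_rot: [0.996, -0.084, -0.002, 0.0]
contact_force: [-5.5, 3.3, 7.9]
gripper_width: 0.2
grasp_force: 4.8
```

servo_tool(plan=[[0,0,-0.001,0,0,0,0],[0.004,-0.0007,0,0,0,0,0],[0,0,0,0,0,0,0]])

```text
clock: 23.78
position: [506.5, -84.1, 51.3]
ee_rot: [0.996, -0.084, -0.003, 0.0]
contact_force: [-8.7, 4.6, 14.8]
gripper_width: -0.1
grasp_force: 6.8
```

servo_tool(plan=[[0.004,-0.0007,0,0,0,0,0],[0,0,0,0,0,0,0]])

```text
clock: 24.02
position: [506.6, -84.1, 51.3]
ee_rot: [0.996, -0.084, -0.004, 0.0]
contact_force: [-10.7, 6.6, 16.0]
gripper_width: 0.1
grasp_force: 8.0
```

Bears firmly now (rim ~11 N at 16 N press, no further motion). Lift off, check once more.

servo_tool(plan=[[0,0,0.02,0,0,0,0],[0,0,0.1,0,0,0,0],[0.1,-0.0165,0.05,0,0,0,0],[0.1,-0.0165,0,0,0,0,0],[0,0,0,0,0,0,0],[0,0,0,0,0,0,0],[0,0,0,0,0,0,0]])

```text
clock: 24.9
position: [569.6, -94.5, 101.3]
ee_rot: [0.996, -0.084, -0.001, 0.0]
contact_force: [-0.2, -0.0, -0.4]
gripper_width: 0.1
grasp_force: 0.0
```

```bash
python3 fit.py w10.png
python3 - <<'E'
import cv2
im=cv2.imread('pics/w10.png'); cv2.imwrite('pics/w10c.png',cv2.resize(im[80:280,220:420],None,fx=3,fy=3,interpolation=cv2.INTER_CUBIC))
E
```

```text
[569.62207638 -94.5499491  101.34669777]
puck [35.38214497  0.65746311 17.539923  ] 0.5687324191857328
V y 2401 [-24.06  25.24] 0.59
V x 2401 [54.16 72.8 ] 63.48
plate y @x 60-75 1176 [-39.22  40.39] 0.59
plate y @0-25 1901 [-39.23  39.91] 0.34
plate x 5198 [-81.33  79.9 ] -0.71
jaw y 1256 [-19.04  19.99] 0.47
jaw x 288 [ 3.85 17.46] 10.66
hous x 418 [-95.83 -25.38] -60.61
```

View pics/w10c.png

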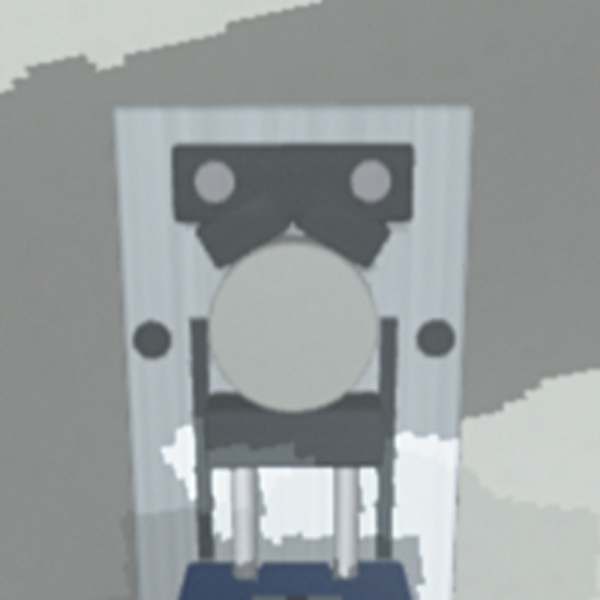

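The puck is now centred under the V apex (column 293 against 292) and touches both arms. The jaw closed by a further 0.6 mm, and the robot is clear of everything. Handing in.

```bash
python3 -c "
from bench import arm
print(arm.job_done())"
```

```text
the job is handed in; nothing more can be done
None
```

I handed the job in with the puck centred and seated in the V, the jaw bearing firmly on it and the robot clear; peak rim pressure was about 16 N, and I re-centred the puck once with the gripper before the last roll.

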